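# Clear the lid press, set the tin in it and hold its lever level

## Robot

A 6-joint arm with a two-finger parallel gripper is mounted at the origin on a cart in front of the work surface, level with it; the furniture and walls round the work are solid. World frame = base frame: x ahead of the robot, y to its left, z up, the work surface at z = 0. Lengths are in mm, angles in rad, forces in N, time in s.
With the tool pointing down it reaches from about 350 to 975 mm from the base axis. Payload 7.1 kg.
Tool frame: the origin (TCP) lies midway between the tips of the shut fingers; the grasp point (between the pads) lies pinch_z behind it (pinch_z is the distance from the TCP to the grasp point, in mm); z points along the fingers, y is the line along which they close (so a half turn about z gives the same grasp; the last joint's range is limited). The gripper opens to 88 mm and grips with 3 to 60 N. Pads are 20 mm wide; open, the fingers measure 115 mm over their backs; the gripper's body (75 mm by 178 mm) begins 61 mm behind the grasp point.
Start: joints at [-1.149, 0.423, 1.63, -0, 1.089, -0.019], TCP at [266.679, -565.232, 222.675] pointing down, gripper open.
Joint ranges: [-3, 3], [-0.9, 2.11], [0.09, 2.58], [-1.31, 4.45], [0.11, 2.69], [-2.54, 2.54]. Speed limits (rad/s): [2.39, 2.39, 3.01, 3.14, 3.14, 3.14].

## Interface

Orientations are given as a rotation vector (axis times angle).
In Python, from workcell import get_obs, get_image, close_job, pinch_z gives the robot as it stands.
- The arm moves only by the tool jog_arm, never from a script. Its argument "commands" is a list of rows, each a list of 3 entries, a list of its own where there are three numbers: the gripper command: -1 is shut, 1 is fully open, values between are in proportion, then the shift along the tool's x, y, z as a fraction of full scale, then the turn, a rotation vector about the tool's x, y, z as a fraction of full scale. In form: [[gripper, [tx, ty, tz], [rx, ry, rz]], ...]. A call has 1 to 10 rows; each row shifts and turns the commanded pose from where the row before left it, along the tool's axes as they then stand; what a row does not reach is not made up. Full scale, the value 1, is 0.1 m for a shift and 45 degrees for a turn. A row lasts 1/10 s, in which the tool goes at most 50 mm and 8.59 degrees, less where a joint would pass 70% of its speed; a pose out of reach is approached as far as the arm can. A call with a number of a shift or a turn outside -1 to 1 is refused whole. A call with a gripper value outside its range is refused whole. The fingers move at their own pace and stop on an object; the grip force is fixed at half the most. Time passes only in rows, so rows that do not move let the fingers close. It gives the time, the measured TCP pose, the force, the opening and the grip force at its end, in the units of the state.
- get_obs(): the state, without advancing time (a new reading comes with each control period).
- get_image(name): name is "scene" or "side" or "wrist"; returns a dict with "image" (400x640x3 uint8, blue, green, red), "z_map" (400x640 float32, mm along the optical axis (not along the pixel's ray), 0 where there is no reading), "intrinsics" (3x3 intrinsics, pixels), "k1" (the pictures are not rectified: a ray, as slopes to the right and down, at radius r is drawn at 1 + k1 r^2 times it, then the intrinsics apply), "eye" and "orientation" of the camera in the world; the wrist camera has in their place "mount" (4x4, takes a point from camera to tool coordinates, whose origin is the TCP and whose axes are the flange's). Camera axes: x right, y down, z forward; pixel columns grow to the right and rows downward; lengths in mm; the calibration is good to about 2 mm. A picture is of the moment at which its call begins: read the wrist's pose just before it.
- close_job(): hands the job in; it is judged then, once.
The state is a dict: "t": time; "qpos": joint angles; "qvel": joint speeds; "joint_torque": joint torques, N m; "ee_pos": TCP position; "orientation": TCP orientation; "ft_force": force on the tool from outside, world axes, zero at the start; "moment": the same for the moment, N m; "width": finger opening in mm; "grasp_force": force on a finger pad.
Only numpy, scipy, OpenCV 4.12 (cv2) and the standard library are available. Lean on these libraries where they do the work, as an engineer would, in place of code of your own. Each camera call takes 0.05 s, during which the arm holds its last target. There are 200 camera calls.

## Task

Seal the lid of the grey sample tin in the blue lid press: hold the orange-handled scraper block by its grip and with it sweep the loose chips off the press's steel plate into the crumb tray along the plate's side, then stand the scraper back on the bench. Set the tin upright on the plate, centred in the black ring, and let go of it; then bring the press's spring-loaded lever down by its red handle until the lever is level, but do not force it past level, so that the pad bears on the lid. Finish while still holding the lever level against its spring, and leave the timer, vial, dishes and other things round the press alone.

Things in the scene. Friction and masses are not known exactly. Their poses are not given: they have to be found in the camera images.
- press: Blue lid press, fixed to the bench, in a different place and yaw each time. Steel plate on top: 20 mm above the bench, x -70 to +98 mm, y -63 to +63 mm. Origin: on the bench under the ring's centre; z up, x from the front (robot's side) back to the hinge, y to the left. Two cheeks at x 60 to 90 mm, y beyond +-42 mm, carry the lever, up to z = 109 mm.
- ring_mark (a point): Centre of the black ring painted on the plate (ring 71 mm outside, 68 mm inside diameter), on the plate's surface, 20 mm above the bench. Axes as those of the press.
- crumb_tray (a point): Centre of the floor of the aluminium crumb tray, open on top, along the plate's right side (press y -65.5 to -121.5 mm, x -68 to +68 mm); walls 1.8 mm thick, 14 mm high, floor 1.8 mm above the bench, so its rim is 6 mm lower than the plate.
- lever_pivot (a point): Axis of the lever's hinge (along the press's y), 94 mm above the bench and 75 mm behind the ring centre.
- lever_grip (a point): Centre of the red handle: a round bar along the press's y, 18 mm thick, 165 mm from the pivot, joining the ends of two flat side bars (6 mm thick, 15 mm high, 67 mm clear between them) that run back to the pivot. Lever open: 253 mm above the bench, 118 mm behind the ring centre; lever level: 94 mm above the bench, 90 mm in front of the ring centre.
- lever (a joint): Angle of the press lever, rad: 0 = open, standing up, leaning 15 degrees back, where its spring holds it; grows as the handle comes forward and down; 1.833 = level; hard stop 1.963. It springs open when let go: with the tin in place it takes about 2 N at the handle at first, about 10 N when level.
- press_pad: Round black pressure pad, 48 mm diameter, under the lever, 75 mm from the pivot, on its own spring (12 mm travel, 1.2 N per mm, 2.4 N preload). It meets the tin's lid about 0.08 rad short of level; at level it bears with about 10 N. Origin: in the lever on the pad's axis. Lever open: its face is 67 mm behind the ring centre and 174 mm above the bench.
- scraper: Scraper block standing on the bench, loose, 0.11 to 0.18 kg: black rubber sole 84 mm long (its x axis), 26 mm wide (its y axis); grey body up to 18 mm; orange grip on top, 48 mm long (x), 24 mm thick (y), from 26 to 58 mm above the underside. Origin: centre of the underside, z up. Grip it across the 24 mm.
- tin: Grey sample tin with a white lid, loose, 0.08 to 0.17 kg: 63 mm diameter (lid 65 mm, its edge from 42 mm up), 52 mm high. Origin: centre of the underside, z up.
- lab_timer: White timer, 59 x 66 x 26 mm, loose, behind the press; not to be disturbed. Origin: centre of the underside.
- amber_vial: Amber vial with a black cap, 33 mm diameter, 74 mm high, loose, behind the press; not to be disturbed. Origin: centre of the underside.
- glass_dish: Glass dish, 73 mm diameter, 40 mm high, loose, to the right of the press; not to be disturbed. Origin: centre of the underside.
- chip_0: Dark stone chip, loose, about 15 mm across and 8 to 9 mm high, 10 g, lying on the press's plate within 45 mm of the ring centre (press x -27 to +27 mm, y -41 to +19 mm). Origin: centre of the face it first lies on.
- chip_1: Dark stone chip, loose, about 15 mm across and 8 to 9 mm high, 10 g, lying on the press's plate within 45 mm of the ring centre (press x -27 to +27 mm, y -41 to +19 mm). Origin: centre of the face it first lies on.
- chip_2: Dark stone chip, loose, about 15 mm across and 8 to 9 mm high, 10 g, lying on the press's plate within 45 mm of the ring centre (press x -27 to +27 mm, y -41 to +19 mm). Origin: centre of the face it first lies on.
- chip_3: Dark stone chip, loose, about 15 mm across and 8 to 9 mm high, 10 g, lying on the press's plate within 45 mm of the ring centre (press x -27 to +27 mm, y -41 to +19 mm). Origin: centre of the face it first lies on.
- chip_4: Dark stone chip, loose, about 15 mm across and 8 to 9 mm high, 10 g, lying on the press's plate within 45 mm of the ring centre (press x -27 to +27 mm, y -41 to +19 mm). Origin: centre of the face it first lies on.
There are look-alikes about, which are no part of the job. There is more than one size of the scraper; the job needs the larger.

How it is judged:
By the outcome, as a careful person would: the job done as asked, in the order asked, and still so for the second after the job is handed in, while the arm keeps its last pose, push and grip.
It also fails if it takes over 72 s, if anything falls off the work surface, if the arm or the gripper's body presses on something with over 40 N, if the wrist force passes 120 N, or if a joint passes its speed limit or range.

## Working session

There is one attempt and no reset: what is moved stays moved. The work goes in short steps, Python scripts to look and compute and a tool call to move; the robot and the scene stay as the last step left them, time stands still between calls to the robot, and variables do not carry over. Pictures are saved under pics/ and viewed, at most 11 in all, crops included, and the job is handed in when it is done.

Besides the shell and the picture viewer there is one more tool, called after "Emit:" as name(argument=value, ...), one argument or row to a line, values as JSON. jog_arm: Moves the arm, as the interface text tells. Its arguments: {"type":"object","properties":{"commands":{"type":"array","items":{"type":"array"}}},"required":["commands"]}

```bash
mkdir -p pics; ls; cat > h.py <<'E'
import numpy as np, cv2
from scipy.spatial.transform import Rotation as R
from workcell import get_obs, get_image, close_job, pinch_z
def cam(name):
    o=get_obs(); d=get_image(name)
    if name=='wrist':
        T=np.eye(4);T[:3,:3]=R.from_rotvec(o['orientation']).as_matrix();T[:3,3]=o['ee_pos']
        M=np.array(d['mount'],float); T=T@M; d['eye']=T[:3,3]; d['Rm']=T[:3,:3]
    else:
        q=np.array(d['orientation'],float)
        d['Rm']=q if q.shape==(3,3) else R.from_rotvec(q).as_matrix()
    d['eye']=np.array(d['eye'],float); return d
def rays(d,px):
    px=np.atleast_2d(np.array(px,float)); K=np.array(d['intrinsics'])
    xd=np.c_[(px[:,0]-K[0,2])/K[0,0],(px[:,1]-K[1,2])/K[1,1]]; x=xd.copy()
    for _ in range(10): x=xd/(1+d['k1']*(x**2).sum(1,keepdims=True))
    return np.c_[x,np.ones(len(x))]@d['Rm'].T
def onplane(d,px,z):
    r=rays(d,px); return d['eye']+r*((z-d['eye'][2])/r[:,2])[:,None]
def world(d):
    v,u=np.mgrid[0:400,0:640]; r=rays(d,np.c_[u.ravel(),v.ravel()])
    return (d['eye']+r*d['z_map'].reshape(-1,1)).reshape(400,640,3)
def tri(d1,p1,d2,p2):
    a=rays(d1,p1)[0];b=rays(d2,p2)[0];s=np.linalg.lstsq(np.c_[a,-b],d2['eye']-d1['eye'],rcond=None)[0]
    A=d1['eye']+a*s[0];B=d2['eye']+b*s[1];return (A+B)/2,np.linalg.norm(A-B)
def proj(d,P):
    c=(np.atleast_2d(P)-d['eye'])@d['Rm'];x=c[:,:2]/c[:,2:];x=x*(1+d['k1']*(x**2).sum(1,keepdims=True))
    K=np.array(d['intrinsics']);return x*[K[0,0],K[1,1]]+[K[0,2],K[1,2]]
E
python3 - <<'E'
from h import *
import pickle
o=get_obs();print(o,pinch_z)
D={}
for n in('scene','side'):
    d=cam(n);D[n]=d;print(n,d['eye'],d['k1'],d['intrinsics'],d['Rm']);cv2.imwrite(f'pics/{n}0.png',d['image'])
pickle.dump(D,open('D0.pkl','wb'))
E
```

```text
pics
{'t': 0.0, 'qpos': array([-1.14897725e+00,  4.23833999e-01,  1.63066306e+00, -1.04882060e-05,
        1.08861663e+00, -1.89942569e-02]), 'qvel': array([-5.47732181e-04,  2.79998915e-04, -1.16523303e-05,  1.19853139e-03,
       -1.87649573e-04,  7.41140902e-04]), 'joint_torque': array([ 2.45577894e-04, -5.44630086e+01, -2.73660940e+01,  6.44019339e-02,
        2.28225742e-02, -1.12411969e-04]), 'ee_pos': array([ 266.47152785, -564.74181766,  221.91656196]), 'orientation': array([-3.06413906e+00, -6.86517364e-01,  4.92037338e-04]), 'ft_force': array([-0.23446264, -0.23015157, -0.48348692]), 'moment': array([-0.01856912,  0.01160563,  0.01116329]), 'grasp_force': 0.0, 'width': 87.67301306212204} 18.700000000000003
scene [-124.68637961 -669.23986918  600.75042163] -0.0878314390952309 [[372.1765453    0.         321.75013568]
 [  0.         372.1765453  198.01858721]
 [  0.           0.           1.        ]] [[ 0.40951898 -0.4863034   0.7718829 ]
 [-0.91225464 -0.22686715  0.34106123]
 [ 0.00925564 -0.8438248  -0.53653894]]
side [ 103.03563255 -979.26912858  676.33629222] -0.10846815070980859 [[422.09795065   0.         316.46698809]
 [  0.         422.09795065 197.48702749]
 [  0.           0.           1.        ]] [[ 0.83519355 -0.30742514  0.45600605]
 [-0.54963976 -0.49472467  0.67315944]
 [ 0.01865131 -0.81285748 -0.58216393]]
```

View pics/scene0.png

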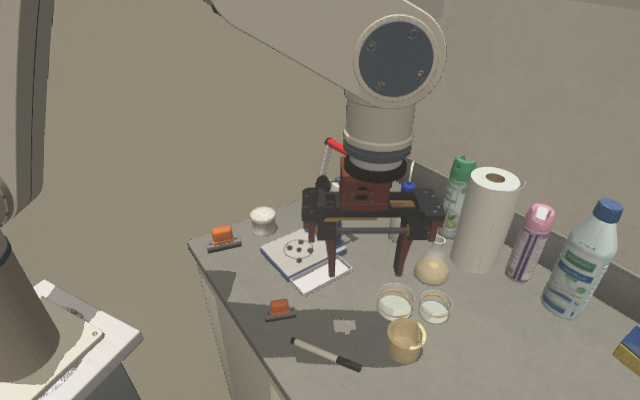

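View pics/side0.png

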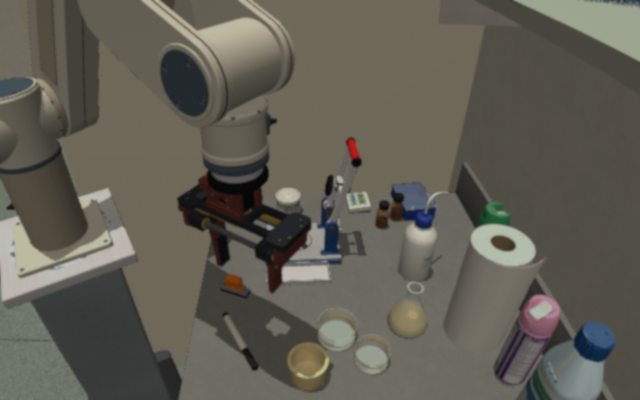

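The scene view shows the plate with ring and chips at about (298,250), the white-lidded tin at (263,221) and the red handle at (336,146). Two orange scrapers are candidates, at (222,238) and (280,310). In the side view one scraper is at (234,285) and the handle is at (352,152). Next I'll measure sizes and confirm in a crop.

```bash
python3 - <<'E'
from h import *
import pickle
D=pickle.load(open('D0.pkl','rb'))
for n in D:
    d=D[n];W=world(d);hsv=cv2.cvtColor(d['image'],cv2.COLOR_BGR2HSV)
    print(n,'bench z',np.median(W[330:340,250:260,2]))
    for nm,lo,hi in(('orange',(3,150,100),(14,255,255)),('red',(170,150,90),(180,255,255)),('red2',(0,180,120),(3,255,255)),('blue',(100,100,40),(125,255,255))):
        m=cv2.inRange(hsv,lo,hi);k,L,S,C=cv2.connectedComponentsWithStats(m)
        for i in range(1,k):
            if S[i,4]>40:
                P=W[(L==i)&(d['z_map']>0)];print(nm,C[i].round(),S[i,4],np.median(P,0).round(),P.min(0).round(),P.max(0).round())
                if nm=='orange':
                    top=P[P[:,2]>P[:,2].max()-4];r=cv2.minAreaRect(top[:,:2].astype(np.float32));print('   top rect',r, top[:,2].mean())
d=D['scene'];im=d['image']
a=cv2.resize(im[205:275,190:310],None,fx=4,fy=4,interpolation=3);b=cv2.resize(im[285:335,240:320],None,fx=4,fy=4,interpolation=3)
c=np.zeros((480,800,3),np.uint8);c[:280,:480]=a;c[280:480,480:800]=b;cv2.imwrite('pics/crop1.png',c)
E
```

```text
scene bench z -0.8438148449470191
orange [221. 234.] 243 [ 424. -161.   48.] [ 408. -179.   18.] [ 445. -138.   59.]
   top rect ((429.02294921875, -159.10153198242188), (16.067832946777344, 42.63341522216797), 43.05909729003906) 57.11296820640912
orange [278. 306.] 147 [ 294. -393.   40.] [ 284. -409.   14.] [ 308. -379.   43.]
   top rect ((296.42864990234375, -393.4403381347656), (14.916491508483887, 29.33879280090332), 29.90319061279297) 40.86029241172091
blue [408. 186.] 114 [ 648. -550.  157.] [ 639. -566.    7.] [ 919. -488.  164.]
blue [611. 211.] 42 [ 543. -926.  261.] [ 539. -944.  244.] [ 549. -916.  263.]
blue [633. 337.] 205 [  480. -1047.    43.] [  462. -1063.    39.] [  512. -1021.    47.]
side bench z 1.4970377991119221
orange [233. 282.] 162 [ 297. -397.   41.] [ 286. -410.   16.] [ 312. -380.   47.]
   top rect ((299.491943359375, -393.6051940917969), (13.632616996765137, 31.693622589111328), 32.41427993774414) 44.6897867666086
red2 [352. 149.] 131 [ 583. -398.  263.] [ 562. -431.  257.] [ 606. -363.  266.]
blue [330. 236.] 439 [ 525. -418.   60.] [ 504. -431.   23.] [ 568. -328.  111.]
blue [420. 217.] 410 [ 662. -541.  147.] [ 639. -567.    3.] [ 841. -388.  169.]
blue [594. 341.] 1162 [ 550. -930.  264.] [ 538. -950.  239.] [ 581. -908.  268.]
blue [530. 392.] 66 [ 535. -900.  120.] [ 528. -912.  112.] [ 548. -889.  125.]
```

View pics/crop1.png

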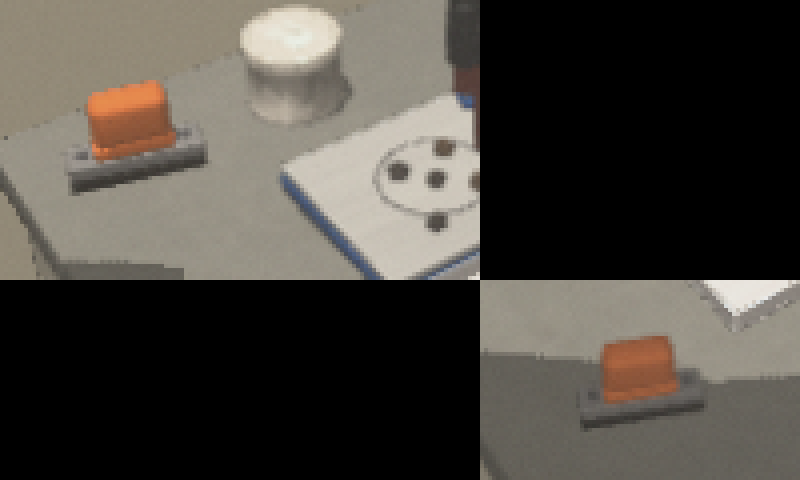

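The upper-left scraper at (222,238) has its top at 57 mm and a 43 mm long top face, against 41 mm high for the one at (280,310). The first is the larger, so it's the one to use. I'll move to look with the wrist camera.

Emit:
jog_arm(
  commands=[
    [1,[0.247,-0.21,-0.13],[0,0,0]],
    [1,[0.247,-0.21,-0.13],[0,0,0]],
    [1,[0.247,-0.21,-0.13],[0,0,0]],
    [1,[0.247,-0.21,-0.13],[0,0,0]],
    [1,[0.247,-0.21,-0.13],[0,0,0]],
    [1,[0.247,-0.21,-0.13],[0,0,0]],
    [1,[0.247,-0.21,-0.13],[0,0,0]],
    [1,[0.247,-0.21,-0.13],[0,0,0]],
    [1,[0.247,-0.21,-0.13],[0,0,0]],
    [1,[0.247,-0.21,-0.13],[0,0,0]],
  ],
)

```text
t: 1.1
ee_pos: [400.6, -268.5, 353.0]
orientation: [-3.065, -0.686, 0.0]
ft_force: [-0.3, -0.3, 0.2]
width: 87.9
grasp_force: 0.0
```

```bash
python3 - <<'E'
from h import *
import pickle
D={}
for n in('wrist','scene','side'):
    d=cam(n);D[n]=d;cv2.imwrite(f'pics/{n}1.png',d['image'])
print(get_obs()['ee_pos'],get_obs()['orientation'],D['wrist']['eye'],D['wrist']['mount'],D['wrist']['intrinsics'],(D['wrist']['z_map']>0).mean())
pickle.dump(D,open('D1.pkl','wb'))
E
```

```text
[ 401.11759872 -268.97373559  353.2678564 ] [3.06342981e+00 6.91196004e-01 1.34915217e-03] [ 476.59134068 -231.6278175   514.23752341] [[-1.49288157e-03 -9.52072723e-01 -3.05868112e-01  8.44476568e+01]
 [ 9.99998885e-01 -1.40758809e-03 -4.99410277e-04 -1.03359191e+00]
 [ 4.49385898e-05 -3.05868517e-01  9.52073762e-01 -1.61278201e+02]
 [ 0.00000000e+00  0.00000000e+00  0.00000000e+00  1.00000000e+00]] [[305.50090683   0.         319.26675592]
 [  0.         305.50090683 202.03650791]
 [  0.           0.           1.        ]] 0.9959375
```

View pics/wrist1.png

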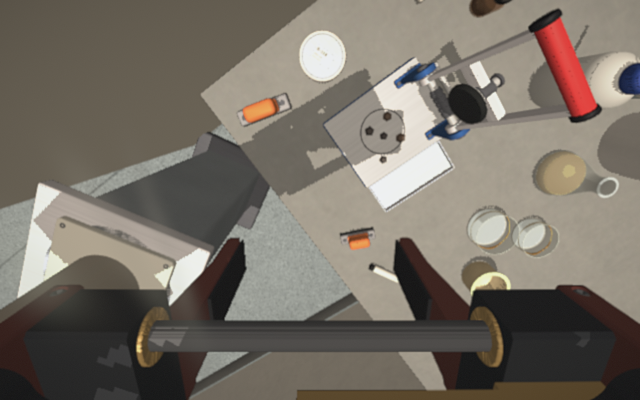

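The wrist view shows the large scraper at (265,110), the tin lid at (322,55), the ring at (382,131) with 5 chips, the tray at (410,175) and the handle at (566,65). Next I'll measure their poses.

```bash
cat > meas.py <<'E'
from h import *
import pickle
D=pickle.load(open('D1.pkl','rb'));d=D['wrist'];W=world(d);im=d['image'];hsv=cv2.cvtColor(im,cv2.COLOR_BGR2HSV)
def blobs(m,a=40):
    k,L,S,C=cv2.connectedComponentsWithStats(m.astype(np.uint8));return [(C[i],S[i,4],L==i) for i in range(1,k) if S[i,4]>a]
# handle
for lo,hi in(((0,150,70),(4,255,255)),((172,150,70),(180,255,255))): pass
red=cv2.inRange(hsv,(0,170,90),(4,255,255))|cv2.inRange(hsv,(172,170,90),(180,255,255))
for c,a,m in blobs(red): P=W[m];print('red',c.round(),a,np.median(P,0).round(1),cv2.minAreaRect(P[:,:2].astype(np.float32)))
org=cv2.inRange(hsv,(5,150,100),(16,255,255))
for n in ('wrist','scene','side'):
    e=D[n];We=world(e);h=cv2.cvtColor(e['image'],cv2.COLOR_BGR2HSV)
    for c,a,m in blobs(cv2.inRange(h,(4,140,80),(16,255,255))):
        P=We[m];t=P[P[:,2]>np.percentile(P[:,2],95)-4];print(n,'orange',c.round(1),a,t.mean(0).round(1),cv2.minAreaRect(t[:,:2].astype(np.float32)))
        if n=='wrist':
            top=np.argwhere(m)[:,::-1].astype(np.float32);q=cv2.boxPoints(cv2.minAreaRect(top));print('  box@57',onplane(d,q,57)[:,:2].round(1).tolist())
# scraper body edges by height
sub=(W[...,2]>6)&(W[...,2]<70)
for c,a,m in blobs(sub,150): 
    P=W[m];print('raised',c.round(),a,np.median(P,0).round(1),np.percentile(P[:,2],[5,95]).round(),cv2.minAreaRect(P[:,:2].astype(np.float32)))
# tin lid
for n in ('wrist','scene','side'):
    e=D[n];We=world(e);h=cv2.cvtColor(e['image'],cv2.COLOR_BGR2HSV)
    m=(h[...,1]<60)&(h[...,2]>110)&(We[...,2]>44)&(We[...,2]<60)
    for c,a,mm in blobs(m,60):
        P=We[mm];
        if P[:,0].max()<600: print(n,'lid',c,a,P.mean(0).round(1),'circ',cv2.minEnclosingCircle(P[:,:2].astype(np.float32)))
        if n=='wrist' and P[:,0].max()<600:
            g=np.argwhere(mm)[:,::-1].astype(np.float32);E=cv2.fitEllipse(cv2.findContours(mm.astype(np.uint8),0,1)[0][0]);print('   ell',E,onplane(e,E[0],52))
# plate
pl=(np.abs(W[...,2]-20)<4)
pl&=(W[...,0]>380)&(W[...,0]<700)&(W[...,1]>-480)&(W[...,1]<-150)
for c,a,m in blobs(pl,400): P=W[m];print('plate',c,a,np.median(P,0).round(1),cv2.minAreaRect(P[:,:2].astype(np.float32)))
g=cv2.cvtColor(im,cv2.COLOR_BGR2GRAY);th=cv2.adaptiveThreshold(g,255,0,1,15,12)
roi=np.zeros_like(th);cv2.circle(roi,(382,131),34,255,-1);th&=roi
for c,a,m in blobs(th,8): print('dark',c.round(1),a,onplane(d,c,20)[0,:2].round(1), 'ell' if a<60 else (lambda E:(E,onplane(d,E[0],20)))(cv2.fitEllipse(np.argwhere(m)[:,::-1].astype(np.float32))))
cv2.imwrite('pics/th.png',th)
E
python3 meas.py
```

```text
red [566.  69.] 2580 [ 581.6 -393.5  259.6] ((551.1088256835938, -321.1082458496094), (68.35717010498047, 222.63343811035156), 22.718303680419922)
wrist orange [260.2 109.8] 555 [ 431.5 -156.7   61. ] ((451.30181884765625, -181.6142578125), (23.084346771240234, 109.68487548828125), 38.7086181640625)
  box@57 [[423.6, -132.4], [459.1, -168.2], [443.0, -184.3], [406.7, -148.2]]
wrist orange [358.6 240.9] 266 [ 301.8 -388.5   45.2] ((390.4792175292969, -319.3934326171875), (243.67889404296875, 33.0606689453125), 37.81850051879883)
  box@57 [[309.9, -360.5], [329.6, -386.2], [310.2, -401.6], [290.1, -375.5]]
scene orange [221.7 234.6] 312 [ 428.2 -159.6   56.7] ((429.2435607910156, -158.5437774658203), (20.584247589111328, 43.9451904296875), 45.733238220214844)
scene orange [278.9 306.6] 237 [ 297.7 -394.    40.5] ((298.6189880371094, -393.2663269042969), (18.661916732788086, 31.573078155517578), 31.641515731811523)
side orange [241.9 201.1] 278 [ 430.5 -158.9   59.2] ((431.1042175292969, -157.33438110351562), (23.134654998779297, 42.80270004272461), 43.68856430053711)
side orange [233.5
[... 3276 characters left out ...]
5), 60.73749923706055)
dark [380.5 136. ] 401 [ 473.9 -340.2] (((381.9697265625, 129.74066162109375), (41.68172836303711, 57.773353576660156), 18.713109970092773), array([[ 483.45954829, -337.64809523,   20.        ]]))
dark [394.4 116.6] 184 [ 509.4 -345.5] (((393.8021545410156, 119.61981201171875), (17.83790397644043, 20.151878356933594), 157.1169891357422), array([[ 504.9669432 , -346.96985244,   20.        ]]))
dark [369.  130.5] 62 [ 473.6 -319.6] (((368.9480285644531, 130.51048278808594), (7.049372673034668, 7.626657009124756), 29.475831985473633), array([[ 473.63671243, -319.57693824,   20.        ]]))
dark [383.3 135.7] 52 [ 476.3 -344. ] ell
dark [382.8 159.3] 46 [ 442.7 -361.5] ell
```

Poses measured in the world frame:

| Item | Position (mm) | Notes |
|---|---|---|
| Press | yaw about -29.3° | ring at about (481,-339), plate z about 19.5 |
| Scraper | (430.5,-157) | long axis at 135°, 84 x 25, top 57 |
| Tin | (535.5,-208) | lid 65 across, z about 51 |

All of these agree with the given sizes, so I'll pick the scraper.

Emit:
jog_arm(
  commands=[
    [1,[0,0,0.155],[0,0,-0.1875]],
    [1,[0,0,0.155],[0,0,-0.1875]],
    [1,[0,0,0.155],[0,0,-0.1875]],
    [1,[0,0,0.155],[0,0,-0.1875]],
    [1,[0,0,0.155],[0,0,-0.1875]],
    [1,[0,0,0.155],[0,0,-0.1875]],
    [1,[0,0,0.155],[0,0,-0.1875]],
    [1,[0,0,0.155],[0,0,-0.1875]],
    [1,[0,0,0.155],[0,0,-0.1875]],
    [1,[0,0,0.155],[0,0,-0.1875]],
  ],
)

```text
t: 2.25
ee_pos: [399.4, -270.7, 196.1]
orientation: [-1.803, -2.571, 0.001]
ft_force: [-0.6, -0.6, -0.6]
width: 87.8
grasp_force: 0.0
```

Emit:
jog_arm(
  commands=[
    [1,[0,0,0.155],[0,0,-0.1875]],
    [1,[0,0,0.155],[0,0,-0.1875]],
    [1,[0,0,0.155],[0,0,-0.1875]],
    [1,[0.145,0.25,0],[0,0,0]],
    [1,[0.145,0.25,0],[0,0,0]],
    [1,[0.145,0.25,0],[0,0,0]],
    [1,[0.145,0.25,0],[0,0,0]],
    [1,[0,0,0],[0,0,0]],
    [1,[0,0,0],[0,0,0]],
  ],
)

```text
t: 3.15
ee_pos: [429.8, -158.7, 150.6]
orientation: [-1.202, -2.901, 0.001]
ft_force: [-0.8, -0.1, 0.4]
width: 88.0
grasp_force: 0.0
```

```bash
cat >> h.py <<'E'
def st():
    o=get_obs();x=R.from_rotvec(o['orientation']).as_matrix()
    print('t',round(o['t'],2),'pos',o['ee_pos'].round(1),'xyaw',np.degrees(np.arctan2(x[1,0],x[0,0])).round(2),'z',x[:,2].round(3),'F',o['ft_force'].round(1),'w',round(o['width'],1),'g',round(o['grasp_force'],1),'q',o['qpos'].round(2));return o['ee_pos'],x
def delta(p,tgt,x): print('tool delta',((np.array(tgt)-p)@x).round(1))
E
python3 - <<'E'
from h import *
import pickle
p,x=st();delta(p,(430.5,-157,25),x)
d=cam('wrist');W=world(d);h=cv2.cvtColor(d['image'],cv2.COLOR_BGR2HSV)
m=cv2.inRange(h,(4,140,80),(16,255,255))>0
P=W[m&(W[...,2]>51)&(W[...,2]<64)];print(len(P),P.mean(0),cv2.minAreaRect(P[:,:2].astype(np.float32)))
pickle.dump(d,open('D2.pkl','wb'))
E
```

```text
t 3.15 pos [ 429.8 -158.7  150.6] xyaw 134.99 z [-0.001  0.    -1.   ] F [-0.8 -0.1  0.4] w 88.0 g 0.0 q [-0.38  0.29  2.04 -0.    0.81 -1.16]
tool delta [  0.6   1.8 125.6]
1196 [ 429.34439952 -153.66302248   56.19043311] ((429.99932861328125, -154.6534881591797), (22.179933547973633, 44.983497619628906), 45.71684265136719)
```

Emit:
jog_arm(
  commands=[
    [1,[0.024,0.026,0.4],[0,0,0]],
    [1,[0,0,0.4],[0,0,0]],
    [1,[0,0,0.3],[0,0,0]],
    [1,[0,0,0.15],[0,0,0]],
    [-1,[0,0,0],[0,0,0]],
    [-1,[0,0,0],[0,0,0]],
    [-1,[0,0,0],[0,0,0]],
    [-1,[0,0,0],[0,0,0]],
    [-1,[0,0,0],[0,0,0]],
    [-1,[0,0,0],[0,0,0]],
  ],
)

```text
t: 4.2
ee_pos: [430.8, -154.8, 26.8]
orientation: [1.203, 2.901, 0.0]
ft_force: [-1.0, -0.5, -0.2]
width: 43.2
grasp_force: 0.0
```

```bash
python3 - <<'E'
from h import *
st()
E
```

```text
t 4.2 pos [ 430.8 -154.8   26.8] xyaw 134.95 z [ 0.001 -0.    -1.   ] F [-1.  -0.5 -0.2] w 43.2 g 0.0 q [-0.37  0.53  2.09 -0.    0.51 -1.16]
```

Emit:
jog_arm(
  commands=[
    [-1,[0,0,0],[0,0,0]],
    [-1,[0,0,0],[0,0,0]],
    [-1,[0,0,0],[0,0,0]],
    [-1,[0,0,0],[0,0,0]],
    [-1,[0,0,-0.2],[0,0,0]],
    [-1,[0,0,-0.3],[0,0,-0.174]],
    [-1,[0,0,-0.3],[0,0,-0.174]],
    [-1,[0,0,-0.2],[0,0,0]],
    [-1,[0,0,0],[0,0,0]],
    [-1,[0,0,0],[0,0,0]],
  ],
)

```text
t: 5.2
ee_pos: [430.2, -154.6, 125.8]
orientation: [0.798, 3.038, 0.0]
ft_force: [-0.7, 0.7, -1.5]
width: 24.2
grasp_force: 30.0
```

```bash
cat > ring.py <<'E'
from h import *
import pickle,sys
from scipy.optimize import least_squares
p,x=st();d=cam('wrist');W=world(d);cv2.imwrite(sys.argv[1],d['image']);pickle.dump(d,open('Dr.pkl','wb'))
c0=np.array([480.8,-339.2])
# plate by depth
pl=(np.abs(W[...,2]-20)<3.5)&(np.hypot(W[...,0]-493,W[...,1]+346)<130)
k,L,S,C=cv2.connectedComponentsWithStats(pl.astype(np.uint8));i=1+S[1:,4].argmax();P=W[L==i]
print('plate',S[i,4],np.median(P[:,2]),cv2.minAreaRect(P[:,:2].astype(np.float32)))
g=cv2.cvtColor(d['image'],cv2.COLOR_BGR2GRAY).astype(float)
# ring: rectify plate plane to top view, radial dark search
s=0.5;n=200
X,Y=np.meshgrid(np.arange(-n//2,n//2)*s,np.arange(-n//2,n//2)*s)
uv=proj(d,np.c_[X.ravel()+c0[0],Y.ravel()+c0[1],np.full(X.size,20)]).astype(np.float32)
T=cv2.remap(g.astype(np.float32),uv[:,0].reshape(n,n),uv[:,1].reshape(n,n),1,borderMode=cv2.BORDER_CONSTANT,borderValue=0)
inside=((uv[:,0]>0)&(uv[:,0]<639)&(uv[:,1]>0)&(uv[:,1]<399)).reshape(n,n)
bh=cv2.morphologyEx(T,cv2.MORPH_BLACKHAT,np.ones((11,11)));bh[~inside]=0
cv2.imwrite('pics/top.png',np.hstack([T,bh*3]))
m=bh>20;pts=np.c_[X[m],Y[m]]
f=lambda q:np.clip(np.abs(np.hypot(pts[:,0]-q[0],pts[:,1]-q[1])-34.75),0,3)
best=min(((f((a,b)).sum(),a,b) for a in np.arange(-12,12.1,.5) for b in np.arange(-12,12.1,.5)))
r=np.abs(np.hypot(pts[:,0]-best[1],pts[:,1]-best[2])-34.75)<2.5
q=least_squares(lambda q:np.hypot(pts[r,0]-q[0],pts[r,1]-q[1])-q[2],[best[1],best[2],34.75],loss='soft_l1').x
print('ring',c0+q[:2],'R',q[2],r.sum(),'inside',inside.mean())
E
python3 ring.py pics/w3.png
```

```text
t 5.2 pos [ 430.2 -154.6  125.8] xyaw 150.58 z [ 0. -0. -1.] F [-0.7  0.7 -1.5] w 24.2 g 30.0 q [-0.37  0.33  2.06  0.    0.75 -1.43]
plate 4731 19.10896426887723 ((447.5954284667969, -320.076904296875), (127.74581146240234, 66.78791809082031), 61.62116622924805)
ring [ 481.83608757 -338.40421382] R 35.65949935231238 522 inside 1.0[ WARN:0@0.630] global loadsave.cpp:1063 imwrite_ Unsupported depth image for selected encoder is fallbacked to CV_8U.
```

View pics/w3.png

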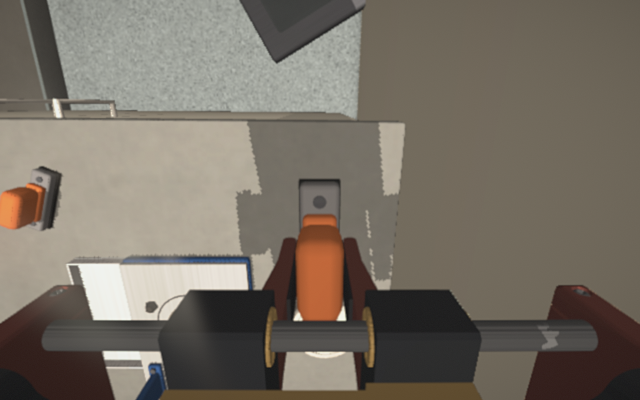

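The scraper is held (24.2 mm wide, 30 N) and hangs straight at (320,260). Part of the plate shows at lower left. I'll carry it to the plate's left side.

Emit:
jog_arm(
  commands=[
    [-1,[-0.265,-0.177,0],[0,0,0]],
    [-1,[-0.265,-0.177,0],[0,0,0]],
    [-1,[-0.265,-0.177,0],[0,0,0]],
    [-1,[-0.265,-0.177,0],[0,0,0]],
    [-1,[-0.265,-0.177,0],[0,0,0]],
    [-1,[0,0,0.3],[0,0,0]],
    [-1,[0,0,0.3],[0,0,0]],
    [-1,[0,0,0.1],[0,0,0]],
    [-1,[0,0,0.05],[0,0,0]],
    [-1,[0,0,0],[0,0,0]],
  ],
)

```text
t: 6.25
ee_pos: [502.1, -296.5, 50.4]
orientation: [-0.796, -3.037, -0.001]
ft_force: [-0.6, -0.8, -0.3]
width: 24.2
grasp_force: 30.0
```

```bash
python3 - <<'E'
from h import *
p,x=st()
d=cam('side');e=cam('scene');w=cam('wrist')
a=d['image'][150:320,200:400];b=e['image'][180:310,220:380]
c=np.zeros((600,800,3),np.uint8);A=cv2.resize(a,(400,340));B=cv2.resize(b,(400,325));c[:340,:400]=A;c[:325,400:]=B
c[350:600,200:600]=cv2.resize(w['image'],(400,250));cv2.imwrite('pics/c4.png',c)
E
```

```text
t 6.25 pos [ 502.1 -296.5   50.4] xyaw 150.62 z [-0.001  0.001 -1.   ] F [-0.6 -0.8 -0.3] w 24.2 g 30.0 q [-0.55  0.61  1.81  0.    0.72 -1.61]
```

View pics/c4.png

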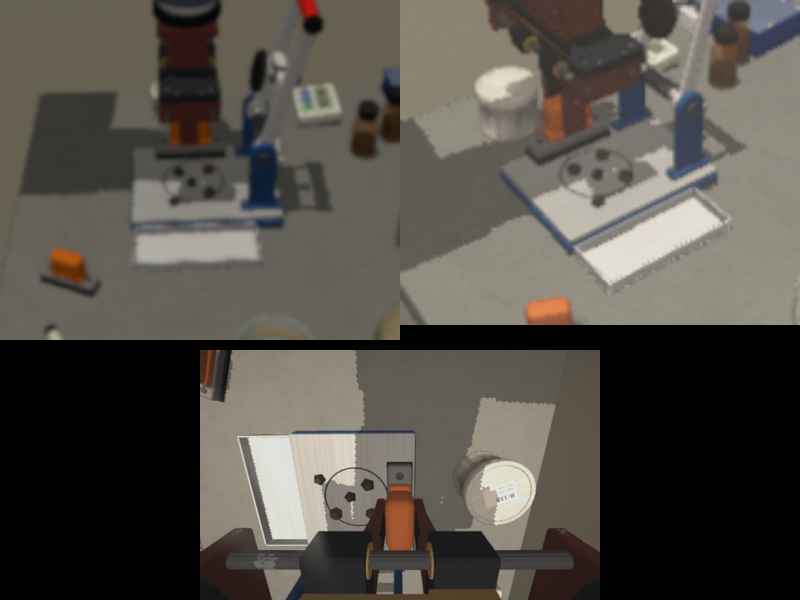

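The crops show the scraper over the plate's left strip, all five chips to its right inside the sweep width, and the tray beyond them. I'll lower it.

Emit:
jog_arm(
  commands=[
    [-1,[0,0,0.03],[0,0,0]],
    [-1,[0,0,0.015],[0,0,0]],
    [-1,[0,0,0],[0,0,0]],
  ],
)

```text
t: 6.7
ee_pos: [502.4, -296.8, 46.9]
orientation: [0.797, 3.039, -0.0]
ft_force: [-0.3, 1.4, -1.4]
width: 23.8
grasp_force: 30.0
```

Emit:
jog_arm(
  commands=[
    [-1,[0,0,0.01],[0,0,0]],
    [-1,[0,0,0],[0,0,0]],
    [-1,[0,0,0],[0,0,0]],
  ],
)

```text
t: 7.0
ee_pos: [502.6, -296.9, 46.3]
orientation: [0.797, 3.038, -0.0]
ft_force: [-2.2, 1.4, 5.3]
width: 23.9
grasp_force: 30.0
```

Contact is light, at about 6 N. Now the sweep.

Emit:
jog_arm(
  commands=[
    [-1,[0,-0.06,0],[0,0,0]],
    [-1,[0,-0.1,0],[0,0,0]],
    [-1,[0,-0.1,0],[0,0,0]],
    [-1,[0,-0.1,0],[0,0,0]],
    [-1,[0,-0.1,0],[0,0,0]],
    [-1,[0,-0.1,0],[0,0,0]],
    [-1,[0,-0.1,0],[0,0,0]],
    [-1,[0,-0.1,0],[0,0,0]],
  ],
)

```text
t: 7.8
ee_pos: [465.5, -363.6, 46.3]
orientation: [0.797, 3.037, 0.0]
ft_force: [2.5, 3.6, 5.5]
width: 23.7
grasp_force: 30.0
```

```bash
python3 - <<'E'
from h import *
p,x=st();q=(p[:2]-[481.3,-338.8]);print('press',q@[.872,-.489],q@[.489,.872])
E
```

```text
t 7.8 pos [ 465.5 -363.6   46.3] xyaw 150.58 z [ 0.001 -0.    -1.   ] F [2.5 3.6 5.5] w 23.7 g 30.0 q [-0.68  0.62  1.8   0.    0.72 -1.74]
press -1.6486037891573522 -29.38703924497563
```

Emit:
jog_arm(
  commands=[
    [-1,[0,-0.08,0],[0,0,0]],
    [-1,[0,-0.08,0],[0,0,0]],
    [-1,[0,-0.08,0],[0,0,0]],
    [-1,[0,-0.07,0],[0,0,0]],
    [-1,[0,0,0],[0,0,0]],
    [-1,[0,0,0],[0,0,0]],
    [-1,[0,0,-0.3],[0,0,0]],
    [-1,[0,0,-0.4],[0,0,0]],
    [-1,[0,0.4,-0.1],[0,0,0]],
    [-1,[0,0.4,0],[0,0,0]],
  ],
)

```text
t: 8.8
ee_pos: [490.2, -321.8, 127.9]
orientation: [0.8, 3.034, -0.003]
ft_force: [0.8, -0.2, -1.8]
width: 24.2
grasp_force: 30.0
```

```bash
python3 - <<'E'
from h import *
p,x=st()
d=cam('side');e=cam('scene');w=cam('wrist')
a=d['image'][150:320,200:400];b=e['image'][180:310,220:380]
c=np.zeros((600,800,3),np.uint8);A=cv2.resize(a,(400,340));B=cv2.resize(b,(400,325));c[:340,:400]=A;c[:325,400:]=B
c[350:600,200:600]=cv2.resize(w['image'],(400,250));cv2.imwrite('pics/c5.png',c)
E
```

```text
t 8.8 pos [ 490.2 -321.8  127.9] xyaw 150.44 z [ 0.004 -0.003 -1.   ] F [ 0.8 -0.2 -1.8] w 24.2 g 30.0 q [-0.6   0.49  1.78 -0.    0.86 -1.66]
```

View pics/c5.png

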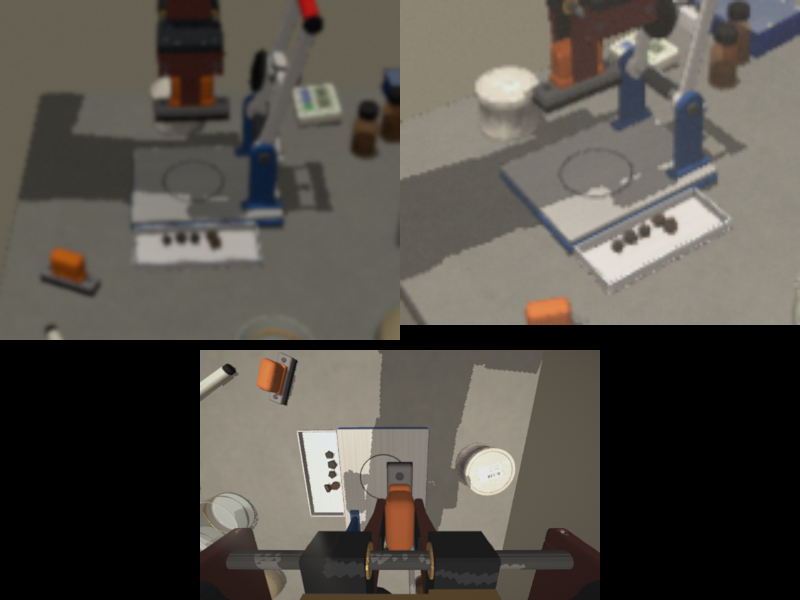

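All five chips are now in the tray, at about (330,470) in the inset, and the plate and ring are clear. I'll return the scraper to its original spot.

Emit:
jog_arm(
  commands=[
    [-1,[0.266,0.23,0],[0,0,0]],
    [-1,[0.266,0.23,0],[0,0,0]],
    [-1,[0.266,0.23,0],[0,0,0]],
    [-1,[0.266,0.23,0],[0,0,0]],
    [-1,[0.266,0.23,0],[0,0,0]],
    [-1,[0,0,0.4],[0,0,0]],
    [-1,[0,0,0.4],[0,0,0]],
    [-1,[0,0,0.15],[0,0,0]],
    [-1,[0,0,0],[0,0,0]],
    [-1,[0,0,0],[0,0,0]],
  ],
)

```text
t: 9.95
ee_pos: [429.5, -155.6, 30.6]
orientation: [-0.798, -3.038, 0.0]
ft_force: [-0.7, -0.1, -0.7]
width: 24.1
grasp_force: 30.0
```

```bash
cat > ring2.py <<'E'
from h import *
st()
from scipy.optimize import least_squares
for nm in('scene','side'):
  d=cam(nm);c0=np.array([481.3,-338.8]);s=.5;n=200
  g=cv2.cvtColor(d['image'],cv2.COLOR_BGR2GRAY).astype(np.float32)
  X,Y=np.meshgrid(np.arange(-n//2,n//2)*s,np.arange(-n//2,n//2)*s)
  uv=proj(d,np.c_[X.ravel()+c0[0],Y.ravel()+c0[1],np.full(X.size,20)]).astype(np.float32)
  T=cv2.remap(g,uv[:,0].reshape(n,n),uv[:,1].reshape(n,n),1);bh=cv2.morphologyEx(T,cv2.MORPH_BLACKHAT,np.ones((11,11)))
  cv2.imwrite(f'pics/top_{nm}.png',bh*3)
  m=bh>12;pts=np.c_[X[m],Y[m]];wt=bh[m]
  best=min(((wt*np.clip(np.abs(np.hypot(pts[:,0]-a,pts[:,1]-b)-34.75),0,3)).sum(),a,b) for a in np.arange(-10,10.1,.5) for b in np.arange(-10,10.1,.5))
  r=np.abs(np.hypot(pts[:,0]-best[1],pts[:,1]-best[2])-34.75)<4
  ang=np.arctan2(pts[r,1]-best[2],pts[r,0]-best[1]);q=least_squares(lambda q:np.sqrt(wt[r])*(np.hypot(pts[r,0]-q[0],pts[r,1]-q[1])-q[2]),[best[1],best[2],34.75],loss='soft_l1').x
  print(nm,'ring',c0+q[:2],q[2],r.sum(),np.histogram(ang,8)[0])
E
python3 ring2.py
```

```text
t 9.95 pos [ 429.5 -155.6   30.6] xyaw 150.56 z [-0.001  0.    -1.   ] F [-0.7 -0.1 -0.7] w 24.1 g 30.0 q [-0.37  0.53  2.09 -0.    0.52 -1.43]
scene ring [ 480.73774117 -341.06415338] 34.57676472324492 2482 [356 358 413 246  56 231 420 402]
side ring [ 483.21820795 -337.53751053] 34.73067100373965 459 [170  49   0   0   0   0  46 194][ WARN:0@0.572] global loadsave.cpp:1063 imwrite_ Unsupported depth image for selected encoder is fallbacked to CV_8U.
```

Emit:
jog_arm(
  commands=[
    [-1,[0,0,0.03],[0,0,0]],
    [-1,[0,0,0.018],[0,0,0]],
    [-1,[0,0,0],[0,0,0]],
    [-1,[0,0,0],[0,0,0]],
  ],
)

```text
t: 10.45
ee_pos: [430.2, -155.1, 26.3]
orientation: [0.797, 3.038, -0.0]
ft_force: [0.3, -1.0, 1.3]
width: 23.9
grasp_force: 30.0
```

Emit:
jog_arm(
  commands=[
    [1,[0,0,0],[0,0,0]],
    [1,[0,0,0],[0,0,0]],
    [1,[0,0,0],[0,0,0]],
    [1,[0,0,0],[0,0,0]],
    [1,[0,0,0],[0,0,0]],
    [1,[0,0,-0.2],[0,0,0]],
    [1,[0,0,-0.4],[0,0,0]],
    [1,[0,0,-0.4],[0,0,0]],
    [1,[0,0,0],[0,0,0]],
    [1,[0,0,0],[0,0,0]],
  ],
)

```text
t: 11.45
ee_pos: [430.2, -155.1, 126.5]
orientation: [0.796, 3.037, -0.0]
ft_force: [0.4, 1.0, 0.0]
width: 87.6
grasp_force: 0.0
```

```bash
python3 - <<'E'
from h import *
p,x=st()
for n in('wrist','scene','side'):
    d=cam(n);W=world(d);h=cv2.cvtColor(d['image'],cv2.COLOR_BGR2HSV)
    m=(np.hypot(W[...,0]-430,W[...,1]+155)<50)&(W[...,2]>6)&(W[...,2]<65);P=W[m];print(n,'scraper',m.sum(),cv2.minAreaRect(P[:,:2].astype(np.float32)),np.percentile(P[:,2],97))
    m=(np.hypot(W[...,0]-535,W[...,1]+208)<45)&(np.abs(W[...,2]-51)<4);P=W[m];print('  tin',m.sum(),cv2.minEnclosingCircle(P[:,:2].astype(np.float32)) if m.sum() else 0,P.mean(0))
E
```

```text
t 11.45 pos [ 430.2 -155.1  126.5] xyaw 150.61 z [ 0.002 -0.001 -1.   ] F [0.4 1.  0. ] w 87.6 g 0.0 q [-0.37  0.33  2.06 -0.    0.74 -1.43]
wrist scraper 2361 ((430.9551696777344, -155.30340576171875), (25.198932647705078, 83.28687286376953), 59.649497985839844) 58.14369424052736
  tin 1206 ((534.4012451171875, -207.6527557373047), 32.908939361572266) [ 521.52331252 -199.92859081   50.18808739]
scene scraper 560 ((430.01141357421875, -158.2332763671875), (26.20220184326172, 85.42057800292969), 60.202369689941406) 57.62280760619936
  tin 298 ((535.4385986328125, -208.7943878173828), 33.595027923583984) [ 532.6268492  -209.98339825   50.77759081]
side scraper 542 ((428.5197448730469, -156.70318603515625), (28.37718963623047, 88.32742309570312), 63.43718338012695) 59.965264393892674
  tin 324 ((535.1491088867188, -208.6460418701172), 34.187782287597656) [ 534.01632165 -211.78690732   52.36195941]
```

Emit:
jog_arm(
  commands=[
    [1,[-0.294,0.012,0],[0,0,0]],
    [1,[-0.294,0.012,0],[0,0,0]],
    [1,[-0.294,0.012,0],[0,0,0]],
    [1,[-0.294,0.012,0],[0,0,0]],
    [1,[0,0,0],[0,0,0]],
    [1,[0,0,0.35],[0,0,0]],
    [1,[0,0,0.35],[0,0,0]],
    [1,[0,0,0.3],[0,0,0]],
    [1,[0,0,0.13],[0,0,0]],
    [1,[0,0,0],[0,0,0]],
  ],
)

```text
t: 12.6
ee_pos: [532.1, -207.4, 10.4]
orientation: [-0.796, -3.033, -0.001]
ft_force: [-0.6, 0.2, 0.7]
width: 87.9
grasp_force: 0.0
```

Emit:
jog_arm(
  commands=[
    [-1,[0,0,0],[0,0,0]],
    [-1,[0,0,0],[0,0,0]],
    [-1,[0,0,0],[0,0,0]],
    [-1,[0,0,0],[0,0,0]],
    [-1,[0,0,0],[0,0,0]],
    [-1,[0,0,0],[0,0,0]],
  ],
)

```text
t: 13.2
ee_pos: [535.4, -208.7, 14.2]
orientation: [0.797, 3.037, -0.0]
ft_force: [0.2, 0.5, 6.6]
width: 64.6
grasp_force: 30.0
```

Emit:
jog_arm(
  commands=[
    [-1,[0,0,-0.1],[0,0,0]],
    [-1,[0,0,-0.25],[0,0,0]],
    [-1,[0,0,-0.25],[0,0,0]],
    [-1,[-0.034,-0.28,0],[0,0,0]],
    [-1,[-0.034,-0.28,0],[0,0,0]],
    [-1,[-0.034,-0.28,0],[0,0,0]],
    [-1,[-0.034,-0.28,0],[0,0,0]],
    [-1,[-0.034,-0.28,0],[0,0,0]],
    [-1,[0,0,0.15],[0,0,0]],
    [-1,[0,0,0],[0,0,0]],
  ],
)

```text
t: 14.2
ee_pos: [479.3, -338.3, 56.6]
orientation: [-0.799, -3.036, -0.002]
ft_force: [1.0, -0.0, -2.0]
width: 64.6
grasp_force: 30.0
```

```bash
cat > tinring.py <<'E'
from h import *
import sys
p,x=st();z=float(sys.argv[1]) # lid top height guess
out=[]
for nm in('scene','side'):
    d=cam(nm);W=world(d);hsv=cv2.cvtColor(d['image'],cv2.COLOR_BGR2HSV)
    m=(np.hypot(W[...,0]-481,W[...,1]+339)<50)&(np.abs(W[...,2]-z)<4)&(hsv[...,1]<70);P=W[m]
    print(nm,'lid',m.sum(),cv2.minEnclosingCircle(P[:,:2].astype(np.float32)),np.median(P[:,2]))
    out.append(cv2.resize(d['image'][170:300,220:380] if nm=='scene' else d['image'][200:300,250:370],(400,325)))
out.append(cv2.resize(cam('wrist')['image'],(400,250)))
c=np.zeros((585,800,3),np.uint8);c[:325,:400]=out[0];c[:325,400:]=out[1];c[335:585,200:600]=out[2];cv2.imwrite(sys.argv[2],c)
E
python3 tinring.py 107 pics/c6.png
```

```text
t 14.2 pos [ 479.3 -338.3   56.6] xyaw 150.51 z [-0.002  0.002 -1.   ] F [ 1. -0. -2.] w 64.6 g 30.0 q [-0.64  0.6   1.8   0.    0.74 -1.69]
scene lid 18 ((469.04937744140625, -331.0517578125), 38.5161018371582) 107.64592295391404
side lid 2 ((458.2550964355469, -375.50262451171875), 10.746695518493652) 104.84138605272943
```

Emit:
jog_arm(
  commands=[
    [-1,[0,0,0.1],[0,0,0]],
    [-1,[0,0,0.09],[0,0,0]],
    [-1,[0,0,0],[0,0,0]],
    [-1,[0,0,0],[0,0,0]],
  ],
)

```text
t: 14.75
ee_pos: [480.5, -338.3, 38.3]
orientation: [-0.796, -3.038, -0.001]
ft_force: [0.1, 0.0, -0.8]
width: 64.3
grasp_force: 30.0
```

```bash
python3 tinring.py 75 pics/c6.png
```

```text
t 14.75 pos [ 480.5 -338.3   38.3] xyaw 150.63 z [-0.001  0.001 -1.   ] F [ 0.1  0.  -0.8] w 64.3 g 30.0 q [-0.63  0.63  1.8   0.    0.71 -1.69]
scene lid 228 ((471.8153076171875, -330.730224609375), 38.42890930175781) 74.99294851552628
side lid 19 ((467.8995056152344, -358.70501708984375), 22.178903579711914) 73.72377327992353
```

View pics/c6.png

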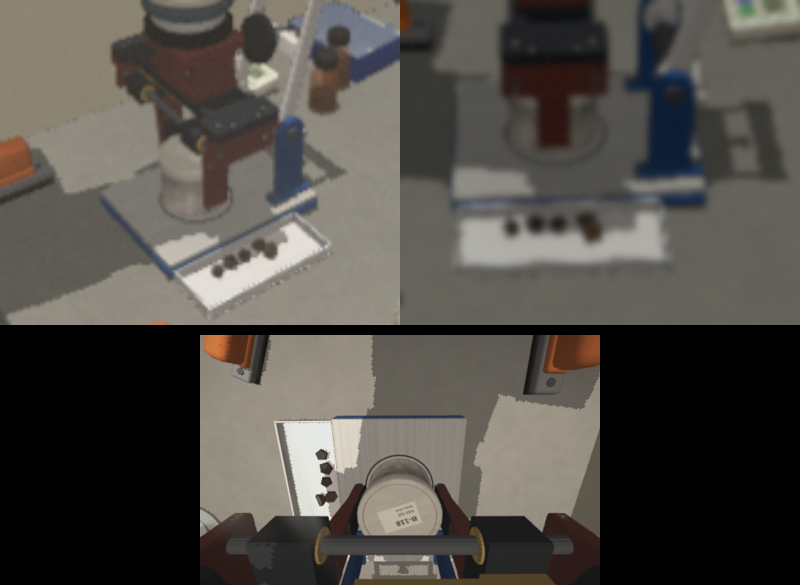

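The views show the tin just above the ring, roughly centred, with the chips in the tray. I'll set it down.

Emit:
jog_arm(
  commands=[
    [-1,[0,0,0.02],[0,0,0]],
    [-1,[0,0,0.012],[0,0,0]],
    [-1,[0,0,0],[0,0,0]],
    [-1,[0,0,0],[0,0,0]],
  ],
)

```text
t: 15.3
ee_pos: [480.6, -338.8, 35.7]
orientation: [-0.797, -3.039, -0.0]
ft_force: [0.4, 0.5, -1.3]
width: 63.9
grasp_force: 30.0
```

```bash
cat > gap.py <<'E'
from h import *
import sys,pickle
p,x=st();w=cam('wrist');s=cam('scene');pickle.dump((w,s),open('Dg.pkl','wb'))
def top(d,z,c0=(481.5,-339),n=240,k=.4):
    X,Y=np.meshgrid(np.arange(-n//2,n//2)*k,np.arange(-n//2,n//2)*k)
    X0=c0[0]+X*.872+Y*.489;Y0=c0[1]-X*.489+Y*.872  # cols=press x, rows=press y
    uv=proj(d,np.c_[X0.ravel(),Y0.ravel(),np.full(X.size,z)]).astype(np.float32)
    return cv2.remap(d['image'],uv[:,0].reshape(n,n),uv[:,1].reshape(n,n),1)
c=np.hstack([cv2.resize(top(w,20),(400,400)),cv2.resize(top(s,20),(400,400))]);cv2.imwrite(sys.argv[1],c)
E
python3 gap.py pics/c7.png
```

```text
t 15.3 pos [ 480.6 -338.8   35.7] xyaw 150.6 z [-0.  0. -1.] F [ 0.4  0.5 -1.3] w 63.9 g 30.0 q [-0.63  0.64  1.8   0.    0.7  -1.69]
```

View pics/c7.png

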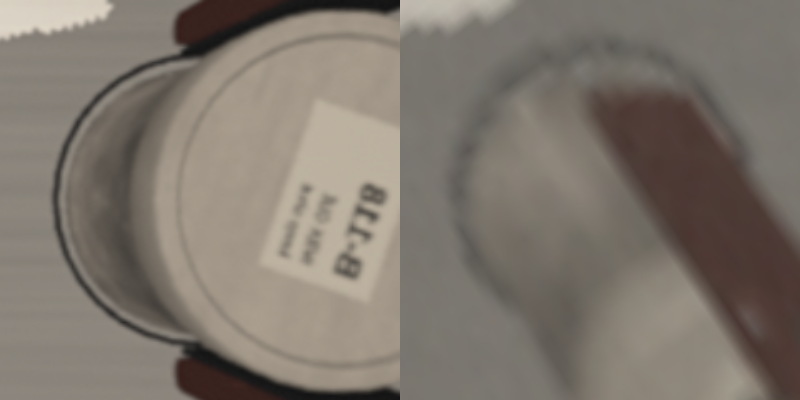

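In the rectified wrist view (0.24 mm/px) the ring's front edge is at column 53 and the tin's base at column 69. The tin is therefore centred in y and about 0.8 mm too far forward. I'll shift it back 1 mm and lower until it touches.

Emit:
jog_arm(
  commands=[
    [-1,[-0.009,0,0.008],[0,0,0]],
    [-1,[0,0,0.006],[0,0,0]],
    [-1,[0,0,0],[0,0,0]],
    [-1,[0,0,0],[0,0,0]],
  ],
)

```text
t: 15.8
ee_pos: [481.5, -339.2, 34.3]
orientation: [0.797, 3.039, -0.0]
ft_force: [0.2, -0.5, -2.2]
width: 64.1
grasp_force: 30.0
```

Emit:
jog_arm(
  commands=[
    [-1,[0,0,0.01],[0,0,0]],
    [-1,[0,0,0],[0,0,0]],
    [-1,[0,0,0],[0,0,0]],
  ],
)

```text
t: 16.1
ee_pos: [481.5, -339.2, 34.2]
orientation: [0.797, 3.039, -0.0]
ft_force: [-2.8, 2.1, 8.1]
width: 64.2
grasp_force: 30.0
```

Emit:
jog_arm(
  commands=[
    [1,[0,0,0],[0,0,0]],
    [1,[0,0,0],[0,0,0]],
    [1,[0,0,0],[0,0,0]],
    [1,[0,0,0],[0,0,0]],
    [1,[0,0,-0.1],[0,0,0]],
    [1,[0,0,-0.3],[0,0,0]],
    [1,[0,0,-0.4],[0,0,0]],
    [1,[0.3,0,-0.2],[0,0,0]],
    [1,[0.3,0,0],[0,0,0]],
    [1,[0,0,0],[0,0,0]],
  ],
)

```text
t: 17.1
ee_pos: [426.3, -307.9, 134.2]
orientation: [-0.797, -3.037, -0.001]
ft_force: [-0.1, -0.0, -0.3]
width: 88.1
grasp_force: 0.0
```

```bash
python3 gap.py pics/c8.png; python3 - <<'E'
from h import *
import pickle
w,s=pickle.load(open('Dg.pkl','rb'))
for d in (w,s,cam('side')):
    W=world(d);m=(np.hypot(W[...,0]-481,W[...,1]+339)<45)&(np.abs(W[...,2]-71)<4);P=W[m];print('lid',m.sum(),cv2.minEnclosingCircle(P[:,:2].astype(np.float32)),np.median(P[:,2]))
    h=cv2.cvtColor(d['image'],cv2.COLOR_BGR2HSV);m=(cv2.inRange(h,(0,170,70),(4,255,255))|cv2.inRange(h,(172,170,70),(180,255,255)))>0
    m&=np.hypot(W[...,0]-583,W[...,1]+396)<70
    m&=(W[...,2]>225)&(W[...,2]<280)
    P=W[m]
    if len(P)>20:
        c=P.mean(0);u=np.linalg.svd(P-c)[2][0];t=(P-c)@u;print(' handle',len(P),c,u,'len',np.ptp(t),'mid',c+u*(t.max()+t.min())/2)
E
```

```text
t 17.1 pos [ 426.3 -307.9  134.2] xyaw 150.59 z [-0.002  0.001 -1.   ] F [-0.1 -0.  -0.3] w 88.1 g 0.0 q [-0.65  0.41  1.91 -0.    0.83 -1.71]
lid 4003 ((481.0564880371094, -338.3365478515625), 32.67308044433594) 70.22148472781905
lid 390 ((480.4230651855469, -340.38818359375), 33.404598236083984) 70.812784170371
 handle 105 [ 580.65255802 -396.71251348  258.80065261] [-0.50782803 -0.86145351 -0.00292341] len 73.70447752444203 mid [ 581.15796517 -395.85516663  258.80356208]
lid 446 ((481.0018310546875, -340.671875), 33.23292541503906) 72.48433699872004
 handle 149 [ 582.7696807  -396.69811951  262.32156934] [-0.4867008  -0.87352958  0.00827029] len 82.312160137946 mid [ 581.80372246 -398.43181934  262.33798345]
```

View pics/c8.png

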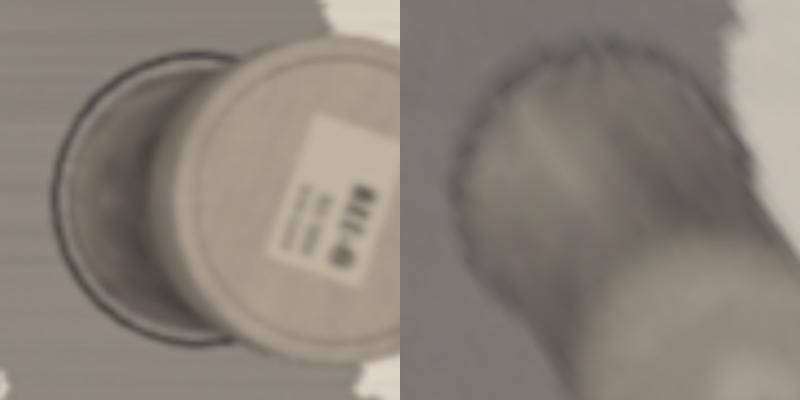

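The tin stands centred in the ring and the lid measures 70 to 72 mm high. The handle in two views is at about (581.5,-397), close to the geometric (584,-397,253). Next I'll turn the tool and go to the handle.

Emit:
jog_arm(
  commands=[
    [1,[0,0,-0.17],[0,0,0.182]],
    [1,[0,0,-0.17],[0,0,0.182]],
    [1,[0,0,-0.17],[0,0,0.182]],
    [1,[0,0,-0.17],[0,0,0.182]],
    [1,[0,0,-0.17],[0,0,0.182]],
    [1,[0,0,-0.17],[0,0,0.182]],
    [1,[0,0,-0.17],[0,0,0.182]],
    [1,[0,0,-0.17],[0,0,0.182]],
    [1,[0,0,-0.17],[0,0,0.182]],
    [1,[0,0,-0.17],[0,0,0.182]],
  ],
)

```text
t: 18.25
ee_pos: [430.1, -310.3, 304.0]
orientation: [2.599, 1.765, 0.0]
ft_force: [-0.2, -1.2, 0.1]
width: 87.8
grasp_force: 0.0
```

Emit:
jog_arm(
  commands=[
    [1,[0,0,-0.05],[0,0,0.18]],
    [1,[0,0,0],[0,0,0]],
    [1,[0,0.36,0],[0,0,0]],
    [1,[0,0.36,0],[0,0,0]],
    [1,[0,0.36,0],[0,0,0]],
    [1,[0,0.36,0],[0,0,0]],
    [1,[0,0.36,0],[0,0,0]],
    [1,[0,0,0],[0,0,0]],
    [1,[0,0,0],[0,0,0]],
  ],
)

```text
t: 19.15
ee_pos: [586.0, -398.0, 306.3]
orientation: [-2.708, -1.588, 0.002]
ft_force: [0.5, -0.2, 0.2]
width: 87.6
grasp_force: 0.0
```

```bash
python3 - <<'E'
from h import *
p,x=st();delta(p,(584.0,-396.9,234.5),x)
for n in('wrist','scene','side'):
    d=cam(n);W=world(d);h=cv2.cvtColor(d['image'],cv2.COLOR_BGR2HSV);m=(cv2.inRange(h,(0,170,70),(4,255,255))|cv2.inRange(h,(172,170,70),(180,255,255)))>0
    m&=(np.hypot(W[...,0]-583,W[...,1]+396)<60)&(W[...,2]>225)&(W[...,2]<270)
    P=W[m]
    if len(P)>20:print(n,len(P),P.mean(0),np.percentile(P,98,axis=0),np.percentile(P,2,axis=0))
E
```

```text
t 19.15 pos [ 586.  -398.   306.3] xyaw 60.77 z [-0.002  0.002 -1.   ] F [ 0.5 -0.2  0.2] w 87.6 g 0.0 q [-0.61  0.48  1.35 -0.    1.32 -0.1 ]
tool delta [-0.  -2.1 71.8]
wrist 2069 [ 585.47257193 -394.51653959  260.10467526] [ 606.05523372 -363.03047009  262.38825828] [ 563.61027781 -429.22290811  256.19502463]
side 124 [ 583.18412058 -395.66879542  262.45947175] [ 604.88713588 -363.38892974  264.94615272] [ 563.75720907 -426.53303914  258.82845016]
```

Emit:
jog_arm(
  commands=[
    [1,[0,-0.015,0.3],[0,0,0]],
    [1,[0,0,0.3],[0,0,0]],
    [1,[0,0,0.12],[0,0,0]],
    [-1,[0,0,0],[0,0,0]],
    [-1,[0,0,0],[0,0,0]],
    [-1,[0,0,0],[0,0,0]],
    [-1,[0,0,0],[0,0,0]],
    [-1,[0,0,0],[0,0,0]],
    [-1,[0,0,0],[0,0,0]],
    [-1,[0,0,0],[0,0,0]],
  ],
)

```text
t: 20.3
ee_pos: [584.8, -397.4, 236.5]
orientation: [2.712, 1.585, 0.0]
ft_force: [-0.8, -0.1, -0.6]
width: 35.4
grasp_force: 0.0
```

Emit:
jog_arm(
  commands=[
    [-1,[0,0,0],[0,0,0]],
    [-1,[0,0,0],[0,0,0]],
    [-1,[0,0,0],[0,0,0]],
    [-1,[0,0,0],[0,0,0]],
  ],
)

```text
t: 20.7
ee_pos: [584.9, -397.5, 236.2]
orientation: [2.712, 1.585, 0.0]
ft_force: [2.3, -1.0, -2.0]
width: 17.3
grasp_force: 30.0
```

```bash
cat > arc.py <<'E'
from h import *
import sys
# arc.py th0 th1 tilt0 tilt1 n : rows for lever angle th0->th1, tool tilt (deg), from measured pose
th0,th1,a0,a1,n=map(float,sys.argv[1:6]);n=int(n)
p,x=st();ring=np.array([481.5,-339.0,0]);ex=np.array([.872,-.489,0]);ey=np.array([.489,.872,0]);ez=np.array([0,0,1.])
B=np.c_[ey,ex,-ez]
rel=np.array([(p-18.7*-x[:,2]*-1-ring)@ex,(p-18.7*x[:,2]-ring)@ey,(p-18.7*x[:,2])[2]])
print('grasp pt press',rel.round(1),'lever angle by grasp pt',np.radians(15)-np.arctan2(rel[0]-75,rel[2]-94),'r',np.hypot(rel[0]-75,rel[2]-94),'Fp',(get_obs()['ft_force']@ex).round(1))
cp,cx=p,x
for i in range(1,n+1):
    t=th0+(th1-th0)*i/n;a=np.radians(a0+(a1-a0)*i/n);f=np.radians(15)-t
    G=ring+ex*(75+165*np.sin(f))+ez*(94+165*np.cos(f))
    X=R.from_rotvec(-ey*a).as_matrix()@B  # tilts tool z from -z toward +press x
    T=G+18.7*X[:,2]
    sh=(T-cp)@cx/100;rv=R.from_matrix(cx.T@X).as_rotvec()/np.radians(45)
    sh=sh.round(3);rv=rv.round(3);print([-1,sh.tolist(),rv.tolist()],end=',\n')
    cp=cp+cx@sh*100;cx=cx@R.from_rotvec(rv*np.radians(45)).as_matrix()
print(X[:,2])
E
python3 arc.py 0 0.7 0 15 10
```

```text
t 20.7 pos [ 584.9 -397.5  236.2] xyaw 60.61 z [ 0. -0. -1.] F [ 2.3 -1.  -2. ] w 17.3 g 30.0 q [-0.61  0.53  1.42 -0.    1.19 -0.1 ]
grasp pt press [118.8  -0.4 254.9] lever angle by grasp pt -0.0038204334409097096 r 166.77325127932053 Fp 2.5
[-1, [0.004, -0.119, -0.011], [-0.033, 0.0, -0.002]],
[-1, [0.0, -0.109, -0.021], [-0.033, 0.0, -0.0]],
[-1, [0.0, -0.109, -0.016], [-0.033, 0.0, -0.0]],
[-1, [0.0, -0.11, -0.011], [-0.034, 0.0, -0.0]],
[-1, [0.0, -0.111, -0.006], [-0.033, 0.0, -0.0]],
[-1, [0.0, -0.11, -0.001], [-0.033, 0.0, -0.0]],
[-1, [-0.0, -0.111, 0.004], [-0.034, 0.0, -0.0]],
[-1, [-0.0, -0.11, 0.009], [-0.033, 0.0, -0.0]],
[-1, [-0.0, -0.109, 0.015], [-0.033, 0.0, -0.0]],
[-1, [-0.0, -0.109, 0.019], [-0.034, 0.0, -0.0]],
[ 0.22569149 -0.12656323 -0.9659426 ]
```

Emit:
jog_arm(
  commands=[
    [-1,[0,-0.11,-0.025],[-0.033,0,0]],
    [-1,[0,-0.11,-0.021],[-0.033,0,0]],
    [-1,[0,-0.11,-0.016],[-0.033,0,0]],
    [-1,[0,-0.11,-0.011],[-0.033,0,0]],
    [-1,[0,-0.11,-0.006],[-0.033,0,0]],
    [-1,[0,-0.11,-0.001],[-0.033,0,0]],
    [-1,[0,-0.11,0.004],[-0.033,0,0]],
    [-1,[0,-0.11,0.009],[-0.033,0,0]],
    [-1,[0,-0.11,0.015],[-0.033,0,0]],
    [-1,[0,-0.11,0.019],[-0.033,0,0]],
  ],
)

```text
t: 21.7
ee_pos: [492.7, -345.8, 229.9]
orientation: [2.506, 1.465, 0.197]
ft_force: [2.9, 0.5, 7.5]
width: 17.3
grasp_force: 30.0
```

```bash
python3 arc.py 0.7 1.4 15 33 10
```

```text
t 21.7 pos [ 492.7 -345.8  229.9] xyaw 60.59 z [ 0.231 -0.131 -0.964] F [2.9 0.5 7.5] w 17.3 g 30.0 q [-0.65  0.27  1.86  0.05  0.74 -0.17]
grasp pt press [  8.1  -0.4 247.9] lever angle by grasp pt 0.6719385409291756 r 167.81571543736442 Fp 2.3
[-1, [0.005, -0.15, 0.058], [-0.031, 0.002, -0.002]],
[-1, [-0.001, -0.106, 0.029], [-0.04, -0.0, -0.0]],
[-1, [0.0, -0.105, 0.033], [-0.04, -0.0, -0.0]],
[-1, [0.0, -0.103, 0.037], [-0.04, -0.0, -0.0]],
[-1, [0.0, -0.102, 0.041], [-0.04, -0.0, -0.0]],
[-1, [0.0, -0.101, 0.045], [-0.04, -0.0, -0.0]],
[-1, [0.0, -0.098, 0.05], [-0.04, -0.0, -0.0]],
[-1, [0.0, -0.097, 0.053], [-0.04, -0.0, -0.0]],
[-1, [0.0, -0.094, 0.058], [-0.04, -0.0, -0.0]],
[-1, [0.0, -0.092, 0.061], [-0.04, -0.0, -0.0]],
[ 0.47493853 -0.26633594 -0.83874821]
```

Emit:
jog_arm(
  commands=[
    [-1,[0,-0.11,0.03],[-0.035,0,0]],
    [-1,[0,-0.106,0.031],[-0.04,0,0]],
    [-1,[0,-0.105,0.035],[-0.04,0,0]],
    [-1,[0,-0.103,0.039],[-0.04,0,0]],
    [-1,[0,-0.102,0.043],[-0.04,0,0]],
    [-1,[0,-0.101,0.047],[-0.04,0,0]],
    [-1,[0,-0.098,0.05],[-0.04,0,0]],
    [-1,[0,-0.097,0.053],[-0.04,0,0]],
    [-1,[0,-0.094,0.058],[-0.04,0,0]],
    [-1,[0,-0.092,0.061],[-0.04,0,0]],
  ],
)

```text
t: 22.7
ee_pos: [429.7, -309.8, 156.8]
orientation: [2.278, 1.333, 0.381]
ft_force: [-21.3, -8.4, 14.4]
width: 17.3
grasp_force: 30.0
```

```bash
python3 arc.py 1.38 1.75 33 40 6
```

```text
t 22.7 pos [ 429.7 -309.8  156.8] xyaw 60.72 z [ 0.459 -0.255 -0.851] F [-21.3  -8.4  14.4] w 17.3 g 30.0 q [-0.71  0.26  2.25  0.87  0.14 -1.03]
grasp pt press [-6.930e+01  1.000e-01  1.727e+02] lever angle by grasp pt 1.3332765128251969 r 164.34532331100948 Fp -14.5
[-1, [-0.002, -0.145, 0.091], [-0.055, -0.003, -0.002]],
[-1, [-0.0, -0.079, 0.059], [-0.026, 0.0, 0.0]],
[-1, [-0.0, -0.077, 0.062], [-0.026, 0.0, 0.0]],
[-1, [0.0, -0.074, 0.065], [-0.026, 0.0, 0.0]],
[-1, [0.0, -0.072, 0.069], [-0.026, 0.0, 0.0]],
[-1, [0.0, -0.068, 0.071], [-0.026, 0.0, 0.0]],
[ 0.5605341  -0.31433621 -0.76615551]
```

The wrist joint 5 is at 0.14, close to its 0.11 limit, so I'll tilt back while going down.

```bash
python3 arc.py 1.333 1.5 31 14 9
```

```text
t 22.7 pos [ 429.7 -309.8  156.8] xyaw 60.72 z [ 0.459 -0.255 -0.851] F [-21.3  -8.4  14.4] w 17.3 g 30.0 q [-0.71  0.26  2.25  0.87  0.14 -1.03]
grasp pt press [-6.930e+01  1.000e-01  1.727e+02] lever angle by grasp pt 1.3332765128251969 r 164.34532331100948 Fp -14.5
[-1, [-0.002, -0.037, 0.009], [0.057, -0.003, -0.002]],
[-1, [0.0, -0.032, 0.017], [0.042, 0.0, 0.0]],
[-1, [0.0, -0.031, 0.019], [0.042, 0.0, 0.0]],
[-1, [0.0, -0.029, 0.019], [0.042, 0.0, 0.0]],
[-1, [0.0, -0.029, 0.021], [0.042, 0.0, 0.0]],
[-1, [0.0, -0.028, 0.022], [0.042, 0.0, 0.0]],
[-1, [0.0, -0.026, 0.023], [0.042, 0.0, 0.0]],
[-1, [0.0, -0.025, 0.023], [0.042, 0.0, 0.0]],
[-1, [0.0, -0.024, 0.025], [0.042, 0.0, 0.0]],
[ 0.21095694 -0.11830039 -0.97031036]
```

Emit:
jog_arm(
  commands=[
    [-1,[0,-0.02,0.009],[0.03,0,0]],
    [-1,[0,-0.03,0.017],[0.04,0,0]],
    [-1,[0,-0.03,0.018],[0.042,0,0]],
    [-1,[0,-0.03,0.019],[0.042,0,0]],
    [-1,[0,-0.03,0.02],[0.042,0,0]],
    [-1,[0,0,0],[0,0,0]],
  ],
)

```text
t: 23.3
ee_pos: [424.2, -305.5, 143.5]
orientation: [2.403, 1.411, 0.291]
ft_force: [-13.2, -11.5, 8.8]
width: 17.5
grasp_force: 30.0
```

```bash
python3 arc.py 1.45 1.65 19 8 8
```

```text
t 23.3 pos [ 424.2 -305.5  143.5] xyaw 60.91 z [ 0.341 -0.184 -0.922] F [-13.2 -11.5   8.8] w 17.5 g 30.0 q [-0.69  0.28  2.17  0.26  0.3  -0.41]
grasp pt press [-73.6   1.  160.7] lever angle by grasp pt 1.4105498737076392 r 162.9009485643016 Fp -5.9
[-1, [-0.012, -0.106, 0.059], [0.115, -0.008, 0.002]],
[-1, [0.0, -0.03, 0.033], [0.031, 0.0, -0.0]],
[-1, [0.0, -0.028, 0.034], [0.03, 0.0, -0.0]],
[-1, [0.0, -0.026, 0.035], [0.031, 0.0, -0.0]],
[-1, [0.0, -0.024, 0.036], [0.03, 0.0, -0.0]],
[-1, [0.0, -0.023, 0.037], [0.031, 0.0, -0.0]],
[-1, [0.0, -0.021, 0.037], [0.03, 0.0, -0.0]],
[-1, [0.0, -0.019, 0.039], [0.031, 0.0, -0.0]],
[ 0.12135914 -0.06805576 -0.99027288]
```

Emit:
jog_arm(
  commands=[
    [-1,[-0.005,-0.045,0.02],[0.05,0,0]],
    [-1,[-0.005,-0.045,0.025],[0.05,0,0]],
    [-1,[0,-0.03,0.033],[0.035,0,0]],
    [-1,[0,-0.028,0.034],[0.035,0,0]],
    [-1,[0,-0.026,0.035],[0.03,0,0]],
    [-1,[0,-0.024,0.036],[0.03,0,0]],
    [-1,[0,-0.023,0.037],[0.03,0,0]],
    [-1,[0,-0.021,0.037],[0.03,0,0]],
    [-1,[0,0,0],[0,0,0]],
  ],
)

```text
t: 24.2
ee_pos: [411.8, -298.7, 111.8]
orientation: [2.579, 1.517, 0.14]
ft_force: [1.3, -6.6, 4.8]
width: 17.1
grasp_force: 30.0
```

```bash
python3 arc.py 1.62 1.74 8 8 5; cat > lev.py <<'E'
from h import *
# lever angle from cameras: handle points by depth -> press coords
ring=np.array([481.5,-339.0,0]);ex=np.array([.872,-.489,0]);ey=np.array([.489,.872,0])
for n in('scene','side','wrist'):
    d=cam(n);cv2.imwrite(f'pics/lev_{n}.png',d['image']);W=world(d)-ring;h=cv2.cvtColor(d['image'],cv2.COLOR_BGR2HSV)
    px,py,pz=W@ex,W@ey,W[...,2]
    m=((cv2.inRange(h,(0,170,60),(4,255,255))|cv2.inRange(h,(172,170,60),(180,255,255)))>0)&(np.abs(py)<50)&(px>-130)&(px<40)&(pz>60)&(pz<220)
    if m.sum()>10: print(n,m.sum(),'red x',np.percentile(px[m],[5,50,95]).round(1),'y',np.percentile(py[m],[2,98]).round(),'z',np.percentile(pz[m],[5,50,97]).round(1))
    # side bars top edge: points in |py| 33..40
    b=(np.abs(np.abs(py)-36.5)<4.5)&(px>-80)&(px<50)&(pz>85)&(pz<200)&(h[...,1]<90)
    if b.sum()>30:
        for s in(1,-1):
            q=b&(s*py>0)
            if q.sum()>30:
                H=px[q]//10;xs=[];zs=[]
                for k in np.unique(H):
                    if (H==k).sum()>4: xs.append(px[q][H==k].mean());zs.append(np.percentile(pz[q][H==k],90))
                print('  bar',s,q.sum(),np.polyfit(xs,zs,1).round(3) if len(xs)>2 else '',np.round(xs[::3]),np.round(zs[::3],1))
E
python3 lev.py
```

```text
t 24.2 pos [ 411.8 -298.7  111.8] xyaw 60.94 z [ 0.154 -0.078 -0.985] F [ 1.3 -6.6  4.8] w 17.1 g 30.0 q [-0.67  0.37  2.07  0.07  0.53 -0.22]
grasp pt press [-83.7   1.  130.2] lever angle by grasp pt 1.6081312051026004 r 162.79469618931884 Fp 4.4
[-1, [-0.011, -0.048, 0.046], [0.043, -0.008, 0.004]],
[-1, [0.0, -0.012, 0.038], [-0.0, -0.0, -0.0]],
[-1, [0.0, -0.012, 0.038], [-0.0, -0.0, -0.0]],
[-1, [0.0, -0.01, 0.038], [-0.0, -0.0, -0.0]],
[-1, [-0.0, -0.01, 0.038], [-0.0, -0.0, -0.0]],
[ 0.12135914 -0.06805576 -0.99027288]
  bar 1 107 [ -0.252 118.553] [-73. -26.   7.  36.] [138.4 124.8 116.8 109.9]
  bar -1 246 [ -0.472 120.466] [-74. -45. -16.  15.  44.] [198.6 131.6 122.7 114.8 106.9]
side 128 red x [-92.  -85.2 -77.7] y [-37.  33.] z [138.8 143.  162.5]
  bar 1 252 [ -0.244 122.131] [-64. -35.  -6.  25.] [137.5 130.8 123.  116.2]
  bar -1 358 [ -0.248 121.927] [-73. -45. -15.  15.  45.] [141.  133.4 126.1 118.3 110.4]
wrist 3500 red x [-93.3 -86.8 -78.8] y [-20.  37.] z [135.9 140.4 142.2]
  bar 1 3242 [ -0.446 121.932] [-75. -45. -15.  15.  45.] [199.3 131.3 124.  116.4 109.3]
  bar -1 916 [ -0.142 117.182] [-73.  16.  45.] [126.  116.3 108.6]
```

By bar slope (about 0.25 in three views), the lever is about 0.245 rad short of level. I'll keep going down.

Emit:
jog_arm(
  commands=[
    [-1,[-0.003,-0.02,0.036],[0.01,0,0]],
    [-1,[-0.003,-0.02,0.038],[0.01,0,0]],
    [-1,[-0.003,-0.014,0.038],[0.01,0,0]],
    [-1,[0,-0.011,0.038],[0,0,0]],
    [-1,[0,-0.01,0.038],[0,0,0]],
    [-1,[0,-0.008,0.038],[0,0,0]],
    [-1,[0,0,0],[0,0,0]],
  ],
)

```text
t: 25.05
ee_pos: [408.1, -296.7, 88.4]
orientation: [2.596, 1.526, 0.125]
ft_force: [4.4, -1.0, 8.2]
width: 17.4
grasp_force: 30.0
```

```bash
python3 arc.py 1.75 1.833 8 8 4;python3 lev.py
```

```text
t 25.05 pos [ 408.1 -296.7   88.4] xyaw 60.92 z [ 0.136 -0.068 -0.988] F [ 4.4 -1.   8.2] w 17.4 g 30.0 q [-0.67  0.41  2.08  0.07  0.5  -0.22]
grasp pt press [-87.5   0.8 106.9] lever angle by grasp pt 1.7531793592412102 r 162.98869321658194 Fp 4.4
[-1, [-0.01, -0.028, 0.024], [0.016, -0.009, 0.003]],
[-1, [0.0, -0.006, 0.033], [-0.0, -0.0, 0.0]],
[-1, [0.0, -0.006, 0.034], [-0.0, -0.0, 0.0]],
[-1, [0.0, -0.005, 0.034], [-0.0, -0.0, 0.0]],
[ 0.12135914 -0.06805576 -0.99027288]
  bar 1 140 [ -0.131 108.083] [-75. -25.  15.  44.] [117.5 112.5 105.7 102.3]
  bar -1 343 [ -0.617 118.409] [-75. -45. -16.  15.  45.] [193.1 114.1 111.4 105.4 102.1]
side 132 red x [-96.3 -89.6 -81.5] y [-36.  34.] z [116.9 120.7 139.2]
  bar 1 249 [-1.04e-01  1.11e+02] [-72. -45. -16.  15.  45.] [118.7 115.3 112.3 109.7 105.6]
  bar -1 389 [ -0.591 120.664] [-75. -45. -15.  15.  45.] [190.8 114.9 113.2 109.7 106.4]
wrist 3449 red x [-97.1 -90.6 -82.7] y [-19.  37.] z [113.7 118.1 119.9]
  bar 1 6980 [ -0.618 119.417] [-75. -45. -15.  15.  45.] [194.5 113.9 110.9 107.6 104.3]
  bar -1 1302 [ -0.11  109.024] [-3. 25.] [109.3 106.1]
```

Emit:
jog_arm(
  commands=[
    [-1,[0,-0.008,0.03],[0,0,0]],
    [-1,[0,-0.008,0.03],[0,0,0]],
    [-1,[0,-0.007,0.03],[0,0,0]],
    [-1,[0,-0.006,0.03],[0,0,0]],
    [-1,[0,-0.004,0.02],[0,0,0]],
    [-1,[0,0,0],[0,0,0]],
    [-1,[0,0,0],[0,0,0]],
  ],
)

```text
t: 25.9
ee_pos: [407.5, -296.4, 74.8]
orientation: [2.595, 1.525, 0.126]
ft_force: [3.5, -0.3, 11.9]
width: 17.4
grasp_force: 30.0
```

```bash
python3 arc.py 1.8 1.833 8 8 2;python3 lev.py
```

```text
t 25.9 pos [ 407.5 -296.4   74.8] xyaw 60.92 z [ 0.136 -0.068 -0.988] F [ 3.5 -0.3 11.9] w 17.4 g 30.0 q [-0.67  0.44  2.08  0.07  0.47 -0.22]
grasp pt press [-88.2   0.8  93.3] lever angle by grasp pt 1.8370792220687526 r 163.22462771184948 Fp 3.2
[-1, [-0.009, -0.014, -0.036], [0.017, -0.009, 0.003]],
[-1, [-0.0, -0.004, 0.027], [0.0, 0.0, 0.0]],
[ 0.12135914 -0.06805576 -0.99027288]
  bar 1 149 [-4.50000e-02  1.01897e+02] [-75. -25.   5.  36.] [104.5 103.8 101.6  99.5]
  bar -1 380 [ -0.628 125.387] [-74. -45. -16.  15.  45.] [177.2 104.8 191.7 100.9 100.5]
side 126 red x [-96.7 -90.1 -82.5] y [-35.  35.] z [104.2 107.4 132.4]
  bar 1 257 [-3.30000e-02  1.04792e+02] [-72. -45. -15.  15.  45.] [107.1 105.9 105.2 103.9 103.1]
  bar -1 400 [ -0.493 120.084] [-75. -45. -16.  15.  45.] [180.3 106.3 177.8 105.  103.3]
wrist 3446 red x [-98.  -91.5 -83.7] y [-18.  37.] z [100.3 104.9 106.7]
  bar 1 7471 [ -0.773 122.99 ] [-75. -44. -15.  15.  45.] [180.9 198.  103.4 102.8 101.8]
  bar -1 1097 [3.00000e-03 1.01647e+02] [-6. 25.] [101.7 101.9]
```

By the wrist view the lever is about 0.02 rad short of level, so I'll lower 3 mm more.

Emit:
jog_arm(
  commands=[
    [-1,[0,-0.002,0.018],[0,0,0]],
    [-1,[0,-0.002,0.012],[0,0,0]],
    [-1,[0,0,0],[0,0,0]],
    [-1,[0,0,0],[0,0,0]],
  ],
)

```text
t: 26.45
ee_pos: [407.5, -296.4, 71.8]
orientation: [2.595, 1.526, 0.125]
ft_force: [3.6, -2.0, 13.3]
width: 17.5
grasp_force: 30.0
```

```bash
python3 lev.py; python3 - <<'E'
from h import *
st();a=cv2.imread('pics/lev_side.png')[150:290,230:390];b=cv2.imread('pics/lev_wrist.png')
c=np.zeros((350,800,3),np.uint8);c[:,:400]=cv2.resize(a,(400,350));c[:250,400:]=cv2.resize(b,(400,250));cv2.imwrite('pics/c9.png',c)
E
```

```text
bar 1 148 [-2.00000e-02  1.00964e+02] [-76. -25.   5.  35.] [102.3 101.8  99.8 100.3]
  bar -1 389 [ -0.761 129.246] [-75. -44. -17.  15.  45.] [175.7 195.3 191.7 100.3  99.4]
side 129 red x [-96.9 -90.3 -82.4] y [-37.  34.] z [100.6 104.7 127.6]
  bar 1 241 [-1.00000e-02  1.03672e+02] [-72. -45. -15.  15.  45.] [104.5 103.9 103.4 103.9 102.3]
  bar -1 396 [ -0.466 114.579] [-75. -45. -15.  15.  45.] [175.8 104.  117.4 104.1 103.2]
wrist 3463 red x [-98.1 -91.5 -83.7] y [-18.  37.] z [ 97.4 102.2 103.9]
  bar 1 7551 [ -0.749 121.558] [-75. -44. -15.  15.  45.] [177.8 195.3 101.8 101.6 101.4]
  bar -1 895 [3.2000e-02 9.9458e+01] [-7. 25.] [ 99.  100.2]
t 26.6 pos [ 407.5 -296.4   71.8] xyaw 60.92 z [ 0.136 -0.068 -0.988] F [ 4.1 -1.1 11.6] w 17.3 g 30.0 q [-0.67  0.45  2.09  0.07  0.46 -0.22]
```

View pics/c9.png

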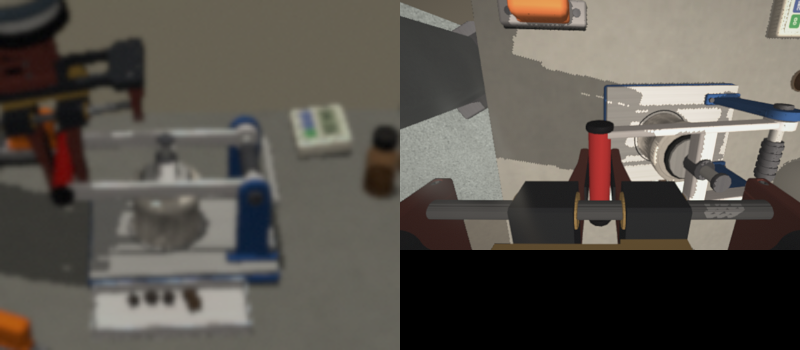

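The picture shows the lever level, the pad on the tin's lid and the chips in the tray. Bar tops read 101.4 to 101.8 mm, against 101.5 expected at level. I'll hand in.

```bash
python3 -c "
from workcell import close_job; print(close_job())"
```

```text
the job is handed in; nothing more can be done
None
```

The job is handed in at about 27 s: all five chips are in the crumb tray, the scraper is back on the bench, the tin is centred in the ring, and the gripper is holding the lever level (to about 0.01 rad) with the pad on the lid.

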